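# Set the hold-down of a bar guide with a setting gauge

### The arm

A 6-joint arm with a two-finger parallel gripper is mounted at the origin on a cart in front of the work surface, level with it; the furniture and walls round the work are solid. World frame = base frame: x ahead of the robot, y to its left, z up, the work surface at z = 0. Lengths are in mm, angles in rad, forces in N, time in s.
With the tool pointing down it reaches from about 250 to 775 mm from the base axis. Payload 4 kg.
Tool frame: the origin (TCP) lies on the centre line of the jaws, within the pads' length; the fingertips stand 25 mm ahead of it and the grasp point (between the pads) lies 6 mm ahead of it; z points along the fingers, y is the line along which they close (so a half turn about z gives the same grasp; the last joint's range is limited). The gripper opens to 85 mm and grips with 20 to 120 N. Pads are 22 mm wide; open, the fingers measure 114 mm over their backs; the gripper's body (76 mm by 85 mm) begins 54 mm behind the grasp point. The pads swing forward as they close: fully open they stand 13 mm farther back than shut.
Start: joints at [1.213, 0.087, 1.371, -0, 1.684, -0.103], TCP at [138.637, 532.257, 225.941] pointing down, gripper open.
Joint ranges: [-3.1, 3.1], [-0.76, 2.03], [0.27, 2.55], [-1.08, 4.22], [0.17, 2.65], [-2.57, 2.57]. Speed limits (rad/s): [2.79, 2.79, 3.14, 3.14, 3.14, 3.14].

### API

Orientations are given as a unit quaternion [w, x, y, z].
In Python, from cell import * gives the robot as it stands.
- The arm moves only by the tool servo_tool, never from a script. Its argument "increments" is a list that holds one entry, the list of rows, each a list of 4 numbers: the shift along the tool's x, y, z in mm, then the turn about the tool's z in rad. A call has exactly 5 rows; each row shifts and turns the commanded pose from where the row before left it, along the tool's axes as they then stand; what a row does not reach is not made up. A row lasts 1/10 s, in which the tool goes at most 50 mm and 8.59 degrees, less where a joint would pass 70% of its speed; a pose out of reach is approached as far as the arm can. A call with a gripper value outside its range is refused whole. "fingers" is the opening in per cent of the stroke, from 0 (shut) to 100 (fully open), set as the call begins (left out, the last holds). The fingers move at their own pace and stop on an object; "grip_force" is the grip in N (left out, the last holds). Time passes only in rows, so rows that do not move let the fingers close, or fill a call up. It gives the time, the measured TCP pose, the force, the opening and the grip force at its end, in the units of the state.
- observe(): the state, without advancing time (a new reading comes with each control period).
- read_camera(name): name is "scene" or "top" or "wrist"; returns a dict with "frame" (400x640x3 uint8, blue, green, red), "K" (3x3 intrinsics, pixels), "rvec" (rotation vector, rad) and "tvec" (3), from world to camera coordinates, as OpenCV has them. Camera axes: x right, y down, z forward; pixel columns grow to the right and rows downward; lengths in mm; the calibration is good to about 2 mm. The wrist camera is an equidistant fisheye: a pixel r from the principal point sees the ray r / f radians off the axis. A picture is of the moment at which its call begins. There is no depth.
- hand_in(): hands the job in; it is judged then, once.
The state is a dict: "clock": time; "q": joint angles; "qd": joint speeds; "joint_torque": joint torques, N m; "eef_pos": TCP position; "tcp_rot": TCP orientation; "force": force on the tool from outside, world axes, zero at the start; "torque": the same for the moment, N m; "finger_gap": opening from 0.0 (shut) to 1.0 (fully open); "finger_force": force on a finger pad.
Only numpy, scipy, OpenCV 4.12 (cv2) and the standard library are available. Lean on these libraries where they do the work, as an engineer would, in place of code of your own. Each camera call takes 0.05 s, during which the arm holds its last target. There are 200 camera calls.

### The job

Set the hold-down of the blue bar guide for the flat bar: slide the red-gripped setting gauge, lying flat on the guide's bed and nose first, into the channel under the raised foot until its nose is home against the end stop, and let go of it. Then turn the black thumbscrew clockwise until the foot seats on the gauge blade, back it off a quarter turn so that the foot just clears the blade, and finish still holding the thumbscrew there with the fingers so that a colleague can tighten the lock nut. Leave the gauge home in the guide and the other things on the bench where they lie.

Things in the scene. Friction and masses are not known exactly. Their poses are not given: they have to be found in the camera images.
- guide: bar guide fixed to the bench: blue base 166 x 88 mm, flat steel bed plate (top 30 mm above the bench, 50 mm wide), dark side rails, blue bridge (30 mm long, 78 mm wide, top 82 mm above the bench). Origin: on the bench under the thumbscrew's vertical axis; +x the way the gauge goes in, z up. Base and bed reach from x = -108 to +58 mm
- channel_mouth (a point): centre of the channel's flared mouth, on the bed's surface, 47 mm before the screw's axis; axes as the guide's. The mouth is 37 mm wide and narrows in 12 mm to the channel, 25.5 mm wide between rails 12 mm high that run on to the end stop. Before the mouth the bed is open on both sides
- end_stop (a point): foot of the end stop's face on the channel's centre line, on the bed's surface, 36 mm beyond the screw's axis; the stop plate stands 16 mm high
- gauge: loose setting gauge, 0.2 kg: steel blade 6 mm thick, 22 mm wide, 138 mm long, with a red grip block on top; starts flat on the bench. Origin: on the blade's underside, under the middle of the grip; +x along the blade to the nose 120 mm away (last 10 mm bevelled to 3 mm thick, 16 mm wide), z up. The blade reaches 18 mm behind the origin
- gauge_grip (a point): centre of the gauge's red grip block, 27 mm above the blade's underside; block 34 mm long (gauge x), 14 mm thick (gauge y, take it across this), from 6 to 48 mm above the blade's underside
- gauge_nose (a point): middle of the gauge's nose edge, on the underside, 120 mm ahead of its origin
- foot: steel hold-down foot, 24 x 20 mm, that the screw moves straight up and down under the bridge. Origin: centre of its flat sole, 36 mm above the bench when it just touches a gauge that lies on the bed. Its entry edge is bevelled. It starts 1.8 to 2.7 mm above the blade's height
- thumbscrew (a joint): turn of the thumbscrew in rad: 0 when the foot just touches the gauge lying on the bed, negative while raised; grows as it is turned clockwise seen from above, lowering the foot 8 mm a turn. Starts between -2.1 and -1.4. Turning takes about 0.05 Nm and it stays where left; seated on the blade it stops firmly at about 0.12
- thumbscrew_grip (a point): centre of the thumbscrew's black bar head, on its axis, 114 mm above the bench when the foot touches the gauge; rises and falls with the foot. Bar 44 mm long (point x), 12 mm thick (point y, take it across this), 30 mm high, clear all round; the lock nut's top is 11 mm below it. At joint value 0 the bar lies along the guide's x; its yaw is the guide's yaw minus the joint value
- flat_bar_1: bystander: plain steel flat bar 280 x 22 x 6 mm without a grip, origin on its underside in the middle; leave it alone
- flat_bar_2: bystander: a second plain steel flat bar; leave it alone
- screwdriver: bystander: yellow-handled screwdriver, 202 mm long; leave it alone
- pliers: bystander: red-handled pliers, 174 mm long; leave it alone
- tape_roll: bystander: roll of black tape, 50 mm wide and 19 mm high; leave it alone
- spare_rotor: bystander: green motor rotor on its shaft, 169 mm long and 48 mm thick, lying; leave it alone
Mind the look-alikes: they are no part of the job. Of the things that look like the gauge, the larger one is meant.

How it is judged (in metres and radians):
On the way, in this order (a step that is already met when the one before it is completed fails the run):
1. the gauge lies flat in the channel, its nose home against the end stop (within 3 mm), let go (x of gauge_nose in the frame of end_stop above -0.003 m and y of gauge_nose in the frame of end_stop between -0.003 and 0.003 m and z of gauge_nose in the frame of end_stop below 0.004 m and angle between the x axis of gauge and the x axis of guide, either way round below 0.08 rad and angle between gauge's own z axis and vertical below 0.05 rad and contact force between the fingers and gauge below 0.1 N and value of joint thumbscrew below -0.5 rad), for 0.2 s.
2. the foot is screwed down by the fingers until it seats on the gauge blade (10 N or more) (contact force between foot and gauge above 10 N and value of joint thumbscrew above -0.15 rad and x of gauge_nose in the frame of end_stop above -0.003 m and contact force between the fingers and foot above 1 N), for 0.1 s.
At the end, for the whole second after the job is handed in: The fingers hold the thumbscrew (over 1.5 N) at rest, a quarter turn (1.57 rad, +-0.35) back from the foot's touch on the blade; the foot is clear of the gauge; the gauge lies flat in the channel (tilt under 0.04 rad), nose within 3 mm of the end stop, untouched by the robot (value of joint thumbscrew between -1.92 and -1.22 rad and velocity of joint thumbscrew between -0.05 and 0.05 rad/s and contact force between each of foot, the arm, the fingers and gauge below 0.1 N and contact force between the fingers and foot above 1.5 N and x of gauge_nose in the frame of end_stop above -0.003 m and y of gauge_nose in the frame of end_stop between -0.003 and 0.003 m and z of gauge_nose in the frame of end_stop below 0.0025 m and angle between gauge's own z axis and vertical below 0.04 rad); the arm keeps its last pose, push and grip.
It fails at once if a bystander is moved more than 30 mm (distance of any of flat_bar_1, flat_bar_2, screwdriver, pliers, tape_roll, spare_rotor from where it was at the start of the episode above 0.03 m).
It also fails if it takes over 61 s, if anything falls off the work surface, if the arm or the gripper's body presses on something with over 40 N, if the wrist force passes 120 N, or if a joint passes its speed limit or range.

## Working session

There is one attempt and no reset: what is moved stays moved. The work goes in short steps, Python scripts to look and compute and a tool call to move; the robot and the scene stay as the last step left them, time stands still between calls to the robot, and variables do not carry over. Pictures are saved under pics/ and viewed, at most 10 in all, crops included, and the job is handed in when it is done.

Besides the shell and the picture viewer there is one more tool, called after ">>>" in YAML: its name, and indented under it one key for each argument. servo_tool: Moves the arm, as the interface text tells. Its arguments: {"type":"object","properties":{"increments":{"type":"array","items":{"type":"array","items":{"type":"array","items":{"type":"number"}}}},"fingers":{"type":"number"},"grip_force":{"type":"number"}},"required":["increments"]}

```bash
ls; mkdir -p pics; python3 - <<'E'
from cell import *
import cv2,numpy as np
print(observe())
a=read_camera("top");b=read_camera("scene")
for n,c in(("top",a),("scene",b)):
    cv2.imwrite(f"pics/{n}0.png",c["frame"]);print(n,c["K"],c["rvec"],c["tvec"])
    np.savez(f"{n}0.npz",**c)
E
```

```text
pics
{'clock': 0.0, 'q': array([ 1.21289348e+00,  8.79578364e-02,  1.37228183e+00,  4.80967307e-06,
        1.68359599e+00, -1.03100663e-01]), 'qd': array([-0.00031261, -0.00047131,  0.0002454 ,  0.00043024,  0.00138359,
        0.00150207]), 'joint_torque': array([ 1.70929456e-03, -3.51868701e+01, -3.13275683e+01, -1.10999918e-04,
        1.07850053e-02, -6.25008738e-06]), 'eef_pos': array([138.4510988 , 531.75508615, 224.72360032]), 'tcp_rot': array([-2.58551453e-04,  1.27056386e-01,  9.91894862e-01, -1.09129304e-03]), 'force': array([-0.12423902, -0.93184122, -0.60154541]), 'torque': array([ 0.02553675, -0.0041848 ,  0.00980228]), 'finger_force': 0.0, 'finger_gap': 0.9972202019436267}
top [[491.40991376   0.         321.33376291]
 [  0.         491.40991376 202.71095343]
 [  0.           0.           1.        ]] [ 2.15828925 -2.16617464  0.13257488] [ -87.83713628  606.98463826 1567.5373683 ]
scene [[415.46093796   0.         321.25144755]
 [  0.         415.46093796 197.59852367]
 [  0.           0.           1.        ]] [ 2.33246742 -0.45181683  0.21259303] [-567.59585526  169.49248918 1156.72140778]
```

View pics/top0.png

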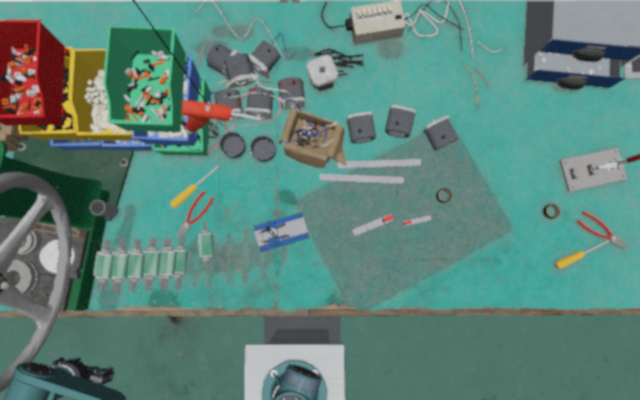

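View pics/scene0.png

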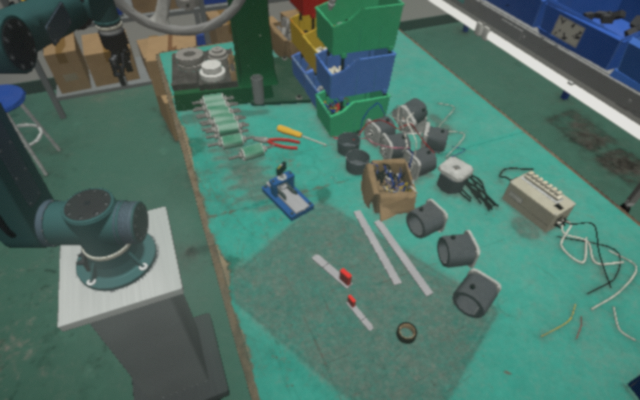

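The top view shows the guide at about (282,232), with its open bed to the right (mouth side). There are two candidates for the gauge: one spanning (354,233)-(392,216) with its red grip at (389,217), and one spanning (404,223)-(431,218) with its grip at (407,222). The first is about 42 px (≈138 mm) long and the larger, so it fits; its nose points left towards the guide. I'll confirm this in a crop.

```bash
cat > h.py <<'E'
import numpy as np,cv2
def ray(c,px):
    R=cv2.Rodrigues(np.array(c["rvec"],float))[0];t=np.array(c["tvec"],float).ravel();K=np.array(c["K"])
    px=np.array(px,float).reshape(-1,2)
    n=np.c_[(px[:,0]-K[0,2])/K[0,0],(px[:,1]-K[1,2])/K[1,1]]
    if c.get("fish",False):
        r=np.linalg.norm(n,axis=1)+1e-12;d=np.c_[n*(np.sin(r)/r)[:,None],np.cos(r)]
    else: d=np.c_[n,np.ones(len(n))]
    return -R.T@t,d@R
def plane(c,px,z):
    o,d=ray(c,px);return o+d*((z-o[2])/d[:,2])[:,None]
def proj(c,P):
    R=cv2.Rodrigues(np.array(c["rvec"],float))[0];q=np.atleast_2d(P)@R.T+np.array(c["tvec"],float).ravel();K=np.array(c["K"])
    if c.get("fish",False):
        rr=np.linalg.norm(q[:,:2],axis=1)+1e-12;n=q[:,:2]*(np.arctan2(rr,q[:,2])/rr)[:,None]
    else:n=q[:,:2]/q[:,2:]
    return np.c_[n[:,0]*K[0,0]+K[0,2],n[:,1]*K[1,1]+K[1,2]]
E
python3 - <<'E'
from h import *
a=dict(np.load("top0.npz"));f=a["frame"]
cr=cv2.resize(f[190:265,240:440],None,fx=4,fy=4,interpolation=cv2.INTER_CUBIC);cv2.imwrite("pics/crop0.png",cr)
print(plane(a,[[354,233],[392,216]],6).round(), plane(a,[[389,217]],48).round(),plane(a,[[407,222]],30).round())
hsv=cv2.cvtColor(f,cv2.COLOR_BGR2HSV)
m=cv2.inRange(hsv,(100,120,60),(125,255,255));m[:, :240]=0;m[:,330:]=0;m[:200]=0;m[265:]=0
r=cv2.minAreaRect(cv2.findNonZero(m));print(r,plane(a,[r[0]],20).round(),plane(a,cv2.boxPoints(r),15).round())
E
```

```text
[[ 509. -198.    6.]
 [ 565. -324.    6.]] [[ 558. -308.   48.]] [[ 543. -369.   30.]]
((281.132080078125, 231.46224975585938), (27.060028076171875, 50.27396011352539), 74.05460357666016) [[514.  42.  20.]] [[535. 134.  15.]
 [580. -25.  15.]
 [494. -49.  15.]
 [450. 109.  15.]]
```

View pics/crop0.png

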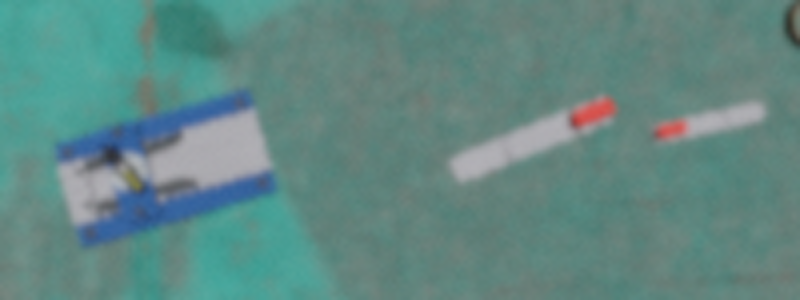

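The crop confirms it: the larger gauge runs from its nose at crop (455,170) to the red grip at (593,112), and the smaller look-alike is at (710,120). The guide's open bed faces right, towards the gauge. I'll fly over the guide first.

>>> servo_tool:
  increments:
    - [[-32,-25.5,-4,0],[-32,-25.5,-4,0],[-32,-25.5,-4,0],[-32,-25.5,-4,0],[-32,-25.5,-4,0]]

```text
clock: 0.6
eef_pos: [261.8, 367.0, 245.5]
tcp_rot: [-0.0, 0.127, 0.992, -0.0]
force: [1.1, 0.4, -0.0]
finger_gap: 0.997
finger_force: 0.0
```

>>> servo_tool:
  increments:
    - [[-32,-25.5,-4,0],[-32,-25.5,-4,0],[-32,-25.5,-4,0],[-32,-25.5,-4,0],[-32,-25.5,-4,0]]

```text
clock: 1.1
eef_pos: [384.5, 203.3, 265.7]
tcp_rot: [-0.0, 0.127, 0.992, -0.0]
force: [0.7, 0.4, -1.1]
finger_gap: 1.0
finger_force: 0.0
```

>>> servo_tool:
  increments:
    - [[-32,-25.5,-4,0],[-32,-25.5,-4,0],[-32,-25.5,-4,0],[-32,-25.5,-4,0],[0,0,0,0]]

```text
clock: 1.6
eef_pos: [484.2, 70.1, 281.0]
tcp_rot: [-0.0, 0.13, 0.991, -0.001]
force: [0.0, 0.6, -0.3]
finger_gap: 1.002
finger_force: 0.0
```

```bash
cat >> h.py <<'E'
def look(name,tag,mul=1):
    from cell import read_camera
    c=read_camera(name);c["fish"]=name=="wrist";np.savez(f"{tag}.npz",**c)
    cv2.imwrite(f"pics/{tag}.png",c["frame"]);return c
def load(tag):
    c=dict(np.load(f"{tag}.npz"));c["fish"]=bool(c["fish"]);return c
def pose():
    from cell import observe
    s=observe();w,x,y,z=s["tcp_rot"]
    return s,np.array(s["eef_pos"]),np.arctan2(2*(x*y+w*z),1-2*(y*y+z*z))
def togo(x,y,z,yaw):
    s,p,a=pose();d=np.array([x,y,z])-p
    print("t",round(s["clock"],2),"p",p.round(1),"yaw",round(a,3),"q6",s["q"][5].round(2),"F",s["force"].round(1),"gap",round(s["finger_gap"],3))
    print("tool d",np.round([d[0]*np.cos(a)+d[1]*np.sin(a),d[0]*np.sin(a)-d[1]*np.cos(a),-d[2]],1),"turn",round((a-yaw+np.pi)%(2*np.pi)-np.pi,3))
E
python3 - <<'E'
from h import *
c=look("wrist","w1");togo(558,-308,225,1.99);print(c["K"],ray(c,[320,200])[0])
for P in([507,66,129],[507,66,82],[517,20,30],[558,-308,48]):print(proj(c,P).round())
E
```

```text
t 1.65 p [482.9  72.1 280.9] yaw 2.883 q6 -1.28 F [-1.4  0.8  0.1] gap 1.004
tool d [-169.9 -348.2   55.9] turn 0.893
[[309.70691629   0.         317.45905015]
 [  0.         309.70691629 198.13601109]
 [  0.           0.           1.        ]] [412.25803312  88.39535142 428.92628762]
[[321. 203.]]
[[320. 190.]]
[[289. 195.]]
[[114. 269.]]
```

View pics/w1.png

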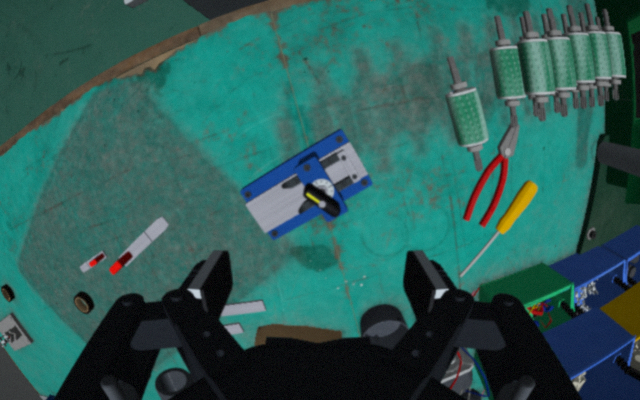

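The wrist view shows the guide centred at (307,185), with its thumbscrew bar (black with a yellow mark) from (305,190) to (340,212). The gauge grip is at (120,263) and its nose at (163,222). I'll enlarge both for measuring.

```bash
python3 - <<'E'
from h import *
c=load("w1");f=c["frame"]
a=cv2.resize(f[120:245,235:375],None,fx=4,fy=4,interpolation=cv2.INTER_CUBIC)
cv2.imwrite("pics/w1z.png",a)
hsv=cv2.cvtColor(f,cv2.COLOR_BGR2HSV)
steel=cv2.inRange(hsv,(0,0,90),(180,70,255))
for nm,(x0,y0,x1,y1),z in(("bed",(235,120,375,245),30),("gauge",(90,210,180,280),6)):
    m=np.zeros_like(steel);m[y0:y1,x0:x1]=steel[y0:y1,x0:x1]
    cs=sorted(cv2.findContours(m,0,2)[0],key=cv2.contourArea)[::-1][:3]
    for k in cs:
        if cv2.contourArea(k)<40: continue
        P=plane(c,k.reshape(-1,2),z)[:,:2].astype(np.float32);r=cv2.minAreaRect(P)
        print(nm,cv2.contourArea(k),k.reshape(-1,2).mean(0).round(),r,cv2.boxPoints(r).round().tolist())
red=cv2.inRange(hsv,(0,130,80),(8,255,255))|cv2.inRange(hsv,(172,130,80),(180,255,255))
m=np.zeros_like(red);m[240:280,100:140]=red[240:280,100:140]
k=max(cv2.findContours(m,0,2)[0],key=cv2.contourArea).reshape(-1,2);P=plane(c,k,48)[:,:2].astype(np.float32);print("red",k.mean(0),cv2.minAreaRect(P))
E
```

```text
bed 1754.5 [278. 200.] ((525.582763671875, 3.016986846923828), (50.94608688354492, 85.50053405761719), 15.522257804870605) [[490.0, 37.0], [512.0, -45.0], [562.0, -31.0], [539.0, 51.0]]
bed 1177.0 [338. 168.] ((501.01983642578125, 89.63442993164062), (51.529090881347656, 71.03374481201172), 16.933164596557617) [[466.0, 116.0], [487.0, 48.0], [536.0, 63.0], [515.0, 131.0]]
gauge 759.5 [147. 237.] ((532.6709594726562, -253.55899047851562), (35.51209259033203, 149.19602966308594), 18.95328140258789) [[492.0, -189.0], [540.0, -330.0], [574.0, -318.0], [525.0, -177.0]]
gauge 50.0 [ 99. 258.] ((547.968017578125, -384.1383056640625), (21.719724655151367, 69.48607635498047), 11.478028297424316) [[530.0, -352.0], [544.0, -420.0], [566.0, -416.0], [552.0, -348.0]]
red [115.71428571 266.        ] ((554.998046875, -301.98956298828125), (13.400890350341797, 36.06906509399414), 21.982379913330078)
```

View pics/w1z.png

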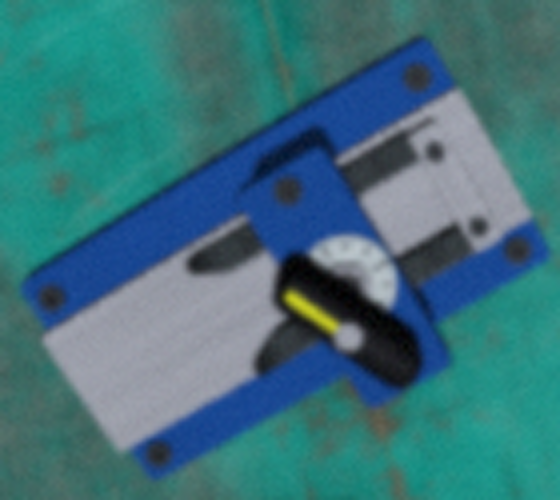

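The enlargement shows the bed's entry corners at (45,338) and (125,450) and its far corners at (455,92) and (530,218). The bar head runs from (290,262) to (410,382), with its axis at (350,337).

```bash
python3 - <<'E'
from h import *
c=load("w1");f=lambda p,z:plane(c,np.array(p,float)/4+[234.6,119.6],z)[:,:2]
B=f([[45,338],[125,450],[455,92],[530,218]],30);print(B.round(1))
e=(B[0]+B[1])/2;g=(B[2]+B[3])/2;d=g-e;print("len",np.linalg.norm(d),"yaw",np.arctan2(d[1],d[0]),"w",np.linalg.norm(B[0]-B[1]),np.linalg.norm(B[2]-B[3]))
u=d/np.linalg.norm(d);print("origin",e+u*108, g-u*58)
print("screw axis",f([[350,337]],131),"barends",f([[290,262],[410,382]],131));q=f([[290,262],[410,382]],131);q=q[1]-q[0];print("baryaw",np.arctan2(q[1],q[0]))
E
```

```text
[[513.6 -41.8]
 [560.5 -27.6]
 [468.5 114. ]
 [515.5 128.4]]
len 162.307496293812 yaw 1.8521977277998267 w 49.047939803275 49.20428538856601
origin [507.08282737  69.04449025] [508.10824378  65.49722302]
screw axis [[507.85434366  67.1526815 ]] barends [[485.02794751  57.73085063]
 [523.59111877  78.94117474]]
baryaw 0.5028547564391713
```

>>> servo_tool:
  increments:
    - [[-20.6,-42.9,10,0],[-20.6,-42.9,10,0],[-20.6,-42.9,10,0],[-20.6,-42.9,10,0],[-20.6,-42.9,10,0]]

```text
clock: 2.15
eef_pos: [527.6, -159.7, 231.3]
tcp_rot: [-0.0, 0.126, 0.992, 0.001]
force: [1.0, 0.6, 0.5]
finger_gap: 0.997
finger_force: 0.0
```

>>> servo_tool:
  increments:
    - [[-20.6,-42.9,10,0],[-20.6,-42.9,10,0],[-20.6,-42.9,10,0],[0,0,0,0.135],[0,0,0,0.135]]

```text
clock: 2.65
eef_pos: [554.8, -299.5, 199.7]
tcp_rot: [-0.002, 0.262, 0.965, 0.001]
force: [0.2, 0.5, -0.2]
finger_gap: 0.996
finger_force: 0.0
```

>>> servo_tool:
  increments:
    - [[0,0,0,0.135],[0,0,0,0.135],[0,0,0,0.135],[0,0,0,0.135],[0,0,0,0.135]]
  fingers: 60

```text
clock: 3.15
eef_pos: [555.4, -297.8, 201.5]
tcp_rot: [-0.001, 0.566, 0.824, 0.0]
force: [-0.2, 0.6, 0.9]
finger_gap: 0.604
finger_force: 0.0
```

```bash
python3 - <<'E'
from h import *
c=look("wrist","w2");togo(555,-302,27,1.95)
f=c["frame"];hsv=cv2.cvtColor(f,cv2.COLOR_BGR2HSV)
red=cv2.inRange(hsv,(0,130,80),(8,255,255))|cv2.inRange(hsv,(172,130,80),(180,255,255))
for k in cv2.findContours(red,0,2)[0]:
    if cv2.contourArea(k)>60:
        k=k.reshape(-1,2);P=plane(c,k,48)[:,:2].astype(np.float32);print("red",k.mean(0).round(),cv2.minAreaRect(P))
x,y=proj(c,[540,-270,6])[0].astype(int);print(x,y)
y0=max(0,y-75);x0=max(0,x-100);print("crop",x0,y0)
cv2.imwrite("pics/w2z.png",cv2.resize(f[y0:y0+150,x0:x0+200],None,fx=4,fy=4,interpolation=cv2.INTER_CUBIC))
E
```

```text
t 3.2 p [ 555.3 -297.8  201.5] yaw 1.935 q6 -0.95 F [ 0.6  0.2 -0.2] gap 0.598
tool d [ -3.8  -1.8 174.5] turn -0.015
red [285. 227.] ((541.762939453125, -361.1898193359375), (8.835319519042969, 28.906850814819336), 11.926340103149414)
red [315. 181.] ((555.2894897460938, -303.06396484375), (13.23891830444336, 38.47749328613281), 21.247085571289062)
313 143
crop 213 68
```

View pics/w2z.png

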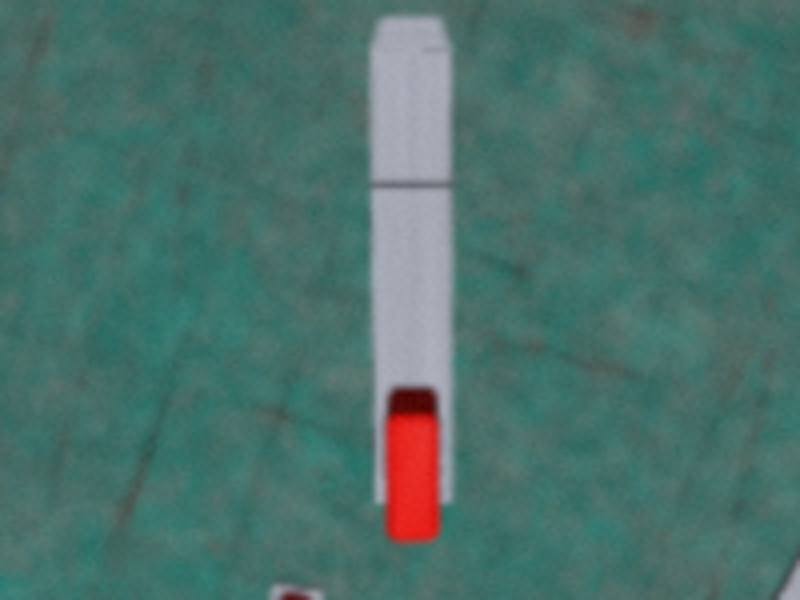

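This crop shows the gauge nearly aligned with the tool: nose edge centre at (412,17), blade rear at (413,502), and grip top from (412,414) to (414,542).

```bash
python3 - <<'E'
from h import *
c=load("w2");f=lambda p,z:plane(c,np.array(p,float)/4+[212.6,67.6],z)[0,:2]
n=f([412,17],3);n2=f([411.5,50],6);b=f([413.5,502],6);r1=f([413,416],48);r2=f([413.5,542],48)
for a,e in((b,n),(r2,r1)):
    d=e-a;print(a,e,np.linalg.norm(d),np.arctan2(d[1],d[0]))
d=n-b;d/=np.linalg.norm(d);print("origin from nose",n-120*d,"rear",b+18*d,"grip",(r1+r2)/2)
o=n-120*d;togo(o[0],o[1],33-0,np.arctan2(d[1],d[0]))
E
```

```text
[ 563.0972145  -322.36682206] [ 513.43575397 -194.03014479] 137.61018637491375 1.9400130612147233
[ 562.72715223 -320.93809958] [ 550.84357717 -290.24214478] 32.91596872736774 1.9401659652007377
origin from nose [ 556.74196131 -305.94338085] rear [ 556.6012834  -305.57983665] grip [ 556.7853647  -305.59012218]
t 3.2 p [ 555.3 -297.8  201.5] yaw 1.935 q6 -0.95 F [ 0.6  0.2 -0.2] gap 0.598
tool d [ -8.1  -1.6 168.5] turn -0.005
```

>>> servo_tool:
  increments:
    - [[-2,-0.4,33,-0.005],[-2,-0.4,33,0],[-2,-0.4,33,0],[-2,-0.4,33,0],[0,0,33,0]]

```text
clock: 3.7
eef_pos: [556.7, -306.4, 35.5]
tcp_rot: [-0.0, 0.561, 0.828, 0.0]
force: [-0.5, 0.5, -0.2]
finger_gap: 0.602
finger_force: 0.0
```

>>> servo_tool:
  increments:
    - [[0,0,0,0],[0,0,0,0],[0,0,0,0],[0,0,0,0],[0,0,0,0]]
  fingers: 0
  grip_force: 80

```text
clock: 4.2
eef_pos: [557.7, -308.4, 39.1]
tcp_rot: [0.002, 0.562, 0.827, 0.0]
force: [0.2, -0.5, 1.6]
finger_gap: 0.118
finger_force: 78.7
```

```bash
python3 - <<'E'
from h import *
togo(556.7,-305.7,37,1.94)
E
```

```text
t 4.2 p [ 557.7 -308.4   39.1] yaw 1.947 q6 -0.97 F [ 0.2 -0.5  1.6] gap 0.118
tool d [2.9 0.1 2.1] turn 0.007
```

>>> servo_tool:
  increments:
    - [[0,0,-27,0],[0,0,-28,0],[36.2,14.5,0,0],[36.2,14.5,0,0],[36.2,14.5,0,0]]

```text
clock: 4.7
eef_pos: [557.3, -190.1, 92.9]
tcp_rot: [0.001, 0.563, 0.826, 0.0]
force: [1.3, 1.4, -2.8]
finger_gap: 0.118
finger_force: 78.4
```

>>> servo_tool:
  increments:
    - [[36.2,14.5,0,0],[36.2,14.5,0,0],[0,0,0,0.045],[0,0,0,0.043],[0,0,0,0]]

```text
clock: 5.2
eef_pos: [557.7, -112.4, 92.6]
tcp_rot: [0.0, 0.598, 0.802, 0.0]
force: [0.5, -0.6, -2.1]
finger_gap: 0.12
finger_force: 78.4
```

```bash
python3 - <<'E'
from h import *
c=look("wrist","w3");togo(559,-110.5,92,1.852)
f=c["frame"]
G=np.array([507.7,67.2]);u=np.array([np.cos(1.852),np.sin(1.852)])
for s,z in((-65,55),(-108,30),(-185,103),(0,131)):print(s,proj(c,np.r_[G+u*s,z]).round(1))
x,y=proj(c,np.r_[G-40*u,40])[0].astype(int);x0,y0=x-100,max(0,y-75);print("crop",x0,y0)
cv2.imwrite("pics/w3z.png",cv2.resize(f[y0:y0+150,x0:x0+200],None,fx=4,fy=4,interpolation=cv2.INTER_CUBIC))
E
```

```text
t 5.25 p [ 557.7 -112.8   92.5] yaw 1.86 q6 -0.59 F [-0.7  0.2 -2. ] gap 0.124
tool d [1.8 1.9 0.5] turn 0.008
-65 [[321.7  27.4]]
-108 [[320.6  98.5]]
-185 [[320.8 255.3]]
0 [[ 325.  -142.3]]
crop 221 0
```

View pics/w3z.png

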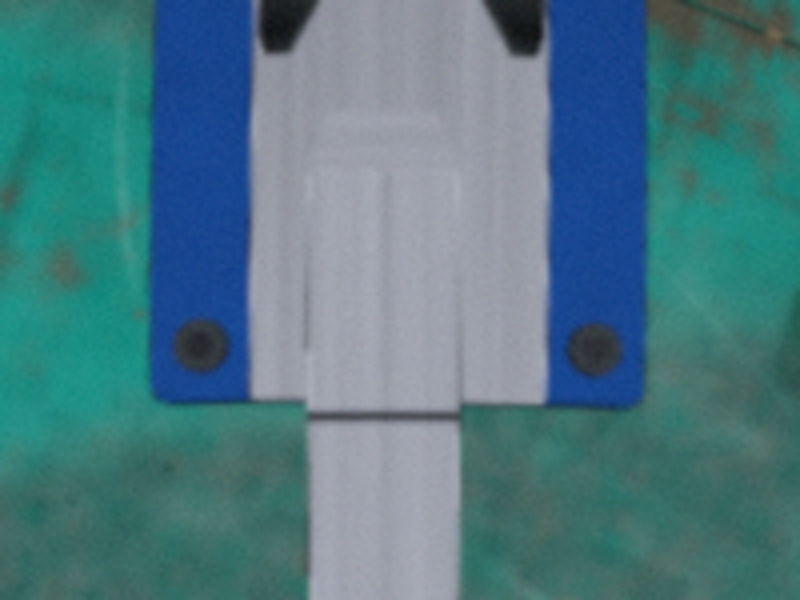

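The view shows the held gauge over the bed: its edges are at x≈308 and 461 (crop y 415) and its nose edge centre is around (380,118). The bed edges are at 250 and 549, so the gauge is a little left of centre.

```bash
python3 - <<'E'
from h import *
c=load("w3");f=lambda p,z:plane(c,np.array(p,float)/4+[220.6,-.4],z)[:,:2]
A=f([[249.5,400],[549,404],[252,60],[549.5,60]],30);e=(A[0]+A[1])/2;m=(A[2]+A[3])/2;d=m-e
print("bed",A.round(1),e,m,"yaw",np.arctan2(d[1],d[0]),np.arctan2(*(A[2]-A[0])[::-1]),np.arctan2(*(A[3]-A[1])[::-1]))
for zt in(58,61,64):
    B=f([[308,420],[461,420],[307,180],[460.5,180],[311,590],[460.5,590]],zt);b=(B[0]+B[1])/2;n=(B[2]+B[3])/2;r=(B[4]+B[5])/2;g=n-r
    print("gauge",zt,b,n,"yaw",np.arctan2(g[1],g[0]),"w",np.linalg.norm(B[0]-B[1]),np.linalg.norm(B[2]-B[3]),np.linalg.norm(B[4]-B[5]))
    print(" nose",f([[380,117]],zt-3))
# corners of base
u=np.array([np.cos(1.852),np.sin(1.852)]);print("origin by entry",e+108*u)
E
```

```text
bed [[513.6 -44.2]
 [562.  -30.5]
 [496.9  13.2]
 [544.8  27.7]] [537.78265113 -37.35245172] [520.8810276   20.46423932] yaw 1.8552027741159909 1.8528595709299032 1.8575140676102266
gauge 58 [536.36485795 -41.30997297] [526.05553241  -6.95896659] yaw 1.8640430967789767 w 22.221301957688745 22.147553298614366 22.14566276499505
 nose [[522.56419568   2.85115649]]
gauge 61 [536.36932099 -41.31867036] [526.22949495  -7.53244181] yaw 1.8640430967789763 w 21.855953167000134 21.783417037392276 21.781557586747848
 nose [[522.79181818   2.12827452]]
gauge 64 [536.37378403 -41.32736775] [526.4034575   -8.10591703] yaw 1.8640430967789758 w 21.49060437631164 21.419280776170293 21.417452408500868
 nose [[523.01944067   1.40539254]]
origin by entry [507.8113287   66.40553511]
```

>>> servo_tool:
  increments:
    - [[0,1.9,7,0.009],[0,0,8,0],[0,0,4,0],[0,0,1.5,0],[0,0,0,0]]

```text
clock: 5.75
eef_pos: [559.0, -112.3, 70.7]
tcp_rot: [-0.001, 0.602, 0.799, -0.0]
force: [-0.6, -0.2, -2.1]
finger_gap: 0.123
finger_force: 78.4
```

>>> servo_tool:
  increments:
    - [[0,0,1,0],[0,0,0,0],[0,0,0,0],[0,0,0,0],[0,0,0,0]]

```text
clock: 6.25
eef_pos: [559.5, -112.3, 70.6]
tcp_rot: [0.0, 0.602, 0.799, 0.0]
force: [0.6, -0.4, -2.3]
finger_gap: 0.12
finger_force: 78.4
```

>>> servo_tool:
  increments:
    - [[0,0,1,0],[0,0,0,0],[0,0,0,0],[0,0,0,0],[0,0,0,0]]

```text
clock: 6.75
eef_pos: [559.4, -112.3, 69.4]
tcp_rot: [0.0, 0.602, 0.799, 0.0]
force: [-0.7, 0.3, -1.7]
finger_gap: 0.122
finger_force: 78.5
```

>>> servo_tool:
  increments:
    - [[0,0,0.8,0],[0,0,0,0],[0,0,0,0],[0,0,0,0],[0,0,0,0]]

```text
clock: 7.25
eef_pos: [559.5, -112.4, 68.7]
tcp_rot: [0.0, 0.602, 0.799, 0.0]
force: [-0.2, 0.1, -0.7]
finger_gap: 0.12
finger_force: 78.6
```

>>> servo_tool:
  increments:
    - [[0,0,0.8,0],[0,0,0,0],[0,0,0,0],[0,0,0,0],[0,0,0,0]]

```text
clock: 7.75
eef_pos: [559.5, -112.3, 67.9]
tcp_rot: [0.0, 0.602, 0.799, 0.0]
force: [-0.5, -0.5, 0.3]
finger_gap: 0.12
finger_force: 78.7
```

>>> servo_tool:
  increments:
    - [[0,0,-0.8,0],[10,0,0,0],[10,0,0,0],[10,0,0,0],[0,0,0,0]]

```text
clock: 8.25
eef_pos: [550.5, -81.3, 68.6]
tcp_rot: [-0.001, 0.601, 0.799, 0.0]
force: [0.5, 1.2, -0.6]
finger_gap: 0.12
finger_force: 78.6
```

>>> servo_tool:
  increments:
    - [[8,0,0,0],[8,0,0,0],[8,0,0,0],[6,0,0,0],[0,0,0,0]]

```text
clock: 8.75
eef_pos: [542.8, -53.5, 68.9]
tcp_rot: [-0.0, 0.602, 0.799, 0.0]
force: [0.8, -0.7, 1.8]
finger_gap: 0.12
finger_force: 79.0
```

```bash
python3 - <<'E'
from h import *
G=np.array([507.8,66.6]);u=np.array([np.cos(1.855),np.sin(1.855)])
togo(*(G-84*u),68.7,1.855)
c=look("wrist","w4");f=c["frame"]
x,y=proj(c,np.r_[G-75*u,40])[0].astype(int);x0,y0=x-100,max(0,y-75);print("crop",x0,y0)
cv2.imwrite("pics/w4z.png",cv2.resize(f[y0:y0+150,x0:x0+200],None,fx=4,fy=4,interpolation=cv2.INTER_CUBIC))
E
```

```text
t 8.75 p [542.8 -53.5  68.9] yaw 1.851 q6 -0.48 F [ 0.8 -0.7  1.8] gap 0.12
tool d [41.1 -0.1  0.2] turn -0.004
crop 216 71
```

View pics/w4z.png

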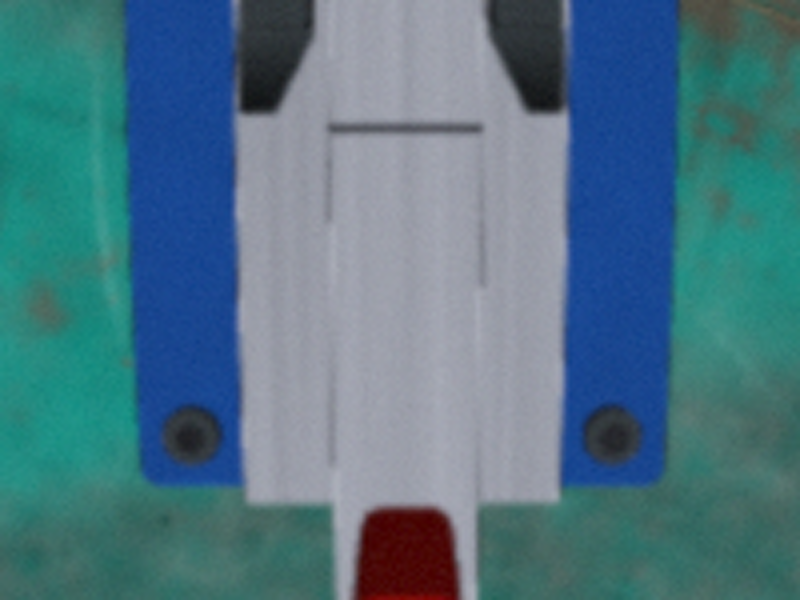

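The gauge nose is inside the channel: blade edges at 330 and 483, rail faces at about 315 and 487. It sits about 0.5 mm to the right, so I'll trim that and push home.

>>> servo_tool:
  increments:
    - [[0,-0.5,-0.3,0],[9,0,0,0],[9,0,0,0],[9,0,0,0],[9,0,0,0]]

```text
clock: 9.3
eef_pos: [532.3, -19.6, 69.1]
tcp_rot: [0.0, 0.602, 0.799, -0.0]
force: [1.5, -2.2, 2.4]
finger_gap: 0.125
finger_force: 79.1
```

>>> servo_tool:
  increments:
    - [[1.5,0,0,0],[1.5,0,0,0],[0,0,0,0],[0,0,0,0],[0,0,0,0]]

```text
clock: 9.8
eef_pos: [531.6, -16.9, 69.0]
tcp_rot: [-0.0, 0.602, 0.798, 0.0]
force: [-0.2, 0.2, 5.4]
finger_gap: 0.121
finger_force: 79.4
```

>>> servo_tool:
  increments:
    - [[1,0,0,0],[1,0,0,0],[0,0,0,0],[0,0,0,0],[0,0,0,0]]

```text
clock: 10.3
eef_pos: [531.5, -16.3, 69.1]
tcp_rot: [0.001, 0.602, 0.798, -0.0]
force: [1.5, -5.1, 3.6]
finger_gap: 0.121
finger_force: 79.2
```

```bash
python3 - <<'E'
from h import *
G=np.array([507.8,66.6]);u=np.array([np.cos(1.855),np.sin(1.855)])
togo(*(G-84*u),68.7,1.855)
E
```

```text
t 10.3 p [531.5 -16.3  69.1] yaw 1.849 q6 -0.41 F [ 1.5 -5.1  3.6] gap 0.121
tool d [2.3 0.5 0.4] turn -0.006
```

>>> servo_tool:
  increments:
    - [[1,0,0,0],[1,0,0,0],[0,0,0,0],[0,0,0,0],[0,0,0,0]]

```text
clock: 10.8
eef_pos: [531.6, -16.2, 69.2]
tcp_rot: [0.003, 0.602, 0.798, -0.001]
force: [2.2, -9.6, 3.3]
finger_gap: 0.121
finger_force: 79.0
```

>>> servo_tool:
  increments:
    - [[1,0,0,0],[0.5,0,0,0],[0,0,0,0],[0,0,0,0],[0,0,0,0]]

```text
clock: 11.3
eef_pos: [531.8, -15.9, 69.7]
tcp_rot: [0.004, 0.602, 0.798, -0.002]
force: [3.4, -12.1, 2.9]
finger_gap: 0.117
finger_force: 79.1
```

>>> servo_tool:
  increments:
    - [[-1.5,0,0,0],[-1.3,0,0,0],[0,0,0,0],[0,0,0,0],[0,0,0,0]]

```text
clock: 11.8
eef_pos: [531.5, -16.3, 69.1]
tcp_rot: [0.001, 0.602, 0.798, -0.001]
force: [1.3, -6.4, 2.7]
finger_gap: 0.119
finger_force: 79.1
```

>>> servo_tool:
  increments:
    - [[0,0,0,0],[0,0,0,0],[0,0,0,0],[0,0,0,0],[0,0,0,0]]
  fingers: 50
  grip_force: 30

```text
clock: 12.3
eef_pos: [530.6, -14.3, 68.5]
tcp_rot: [-0.001, 0.602, 0.799, 0.0]
force: [-0.2, -0.2, -1.1]
finger_gap: 0.5
finger_force: 0.0
```

>>> servo_tool:
  increments:
    - [[0,0,-15,0],[0,0,-30,0],[0,0,-30,0],[0,0,-30,0],[0,0,0,0]]

```text
clock: 12.8
eef_pos: [533.7, -14.8, 179.5]
tcp_rot: [0.004, 0.602, 0.799, 0.003]
force: [0.1, 0.3, 0.4]
finger_gap: 0.497
finger_force: 0.0
```

```bash
python3 - <<'E'
from h import *
G=np.array([507.8,66.6]);u=np.array([np.cos(1.855),np.sin(1.855)])
togo(*G,180,3.645)
c=look("wrist","w5");f=c["frame"]
x,y=proj(c,np.r_[G-35*u,80])[0].astype(int);x0,y0=x-90,max(0,y-65);print("crop",x0,y0)
for s,z in((36,36),(-84,78),(-84,36),(0,131)):print(s,(proj(c,np.r_[G+u*s,z])-[x0,y0])*4)
cv2.imwrite("pics/w5z.png",cv2.resize(f[y0:y0+150,x0:x0+200],None,fx=4,fy=4,interpolation=cv2.INTER_CUBIC))
E
```

```text
t 12.8 p [533.7 -14.8 179.5] yaw 1.85 q6 -0.41 F [0.1 0.3 0.4] gap 0.497
tool d [85.4 -2.5 -0.5] turn -1.795
crop 223 69
36 [[358.98380418 -57.29679923]]
-84 [[362.38403984 493.92601656]]
-84 [[362.62618307 445.31610626]]
0 [[357.67804379  71.06016843]]
```

View pics/w5z.png

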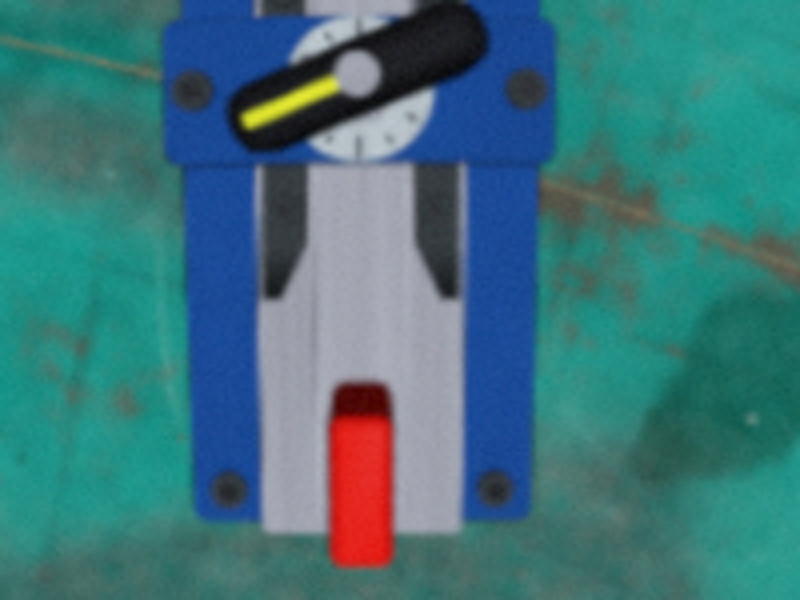

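The gauge lies home: the red grip top runs from crop y 418 to 567, and I predicted a centre of 494. The screw axis is at (357,73) and the bar runs from (240,118) to (478,30). I'll check the numbers.

```bash
python3 - <<'E'
from h import *
c=load("w5");f=lambda p,z:plane(c,np.array(p,float)/4+[222.6,68.6],z)[:,:2]
u=np.array([np.cos(1.855),np.sin(1.855)]);v=np.array([u[1],-u[0]])
r=f([[361,417],[361,567]],78).mean(0);e=f([[362,533]],30)[0];sx=f([[357,73]],131)[0]
print("grip rel entry (want 24)",(r-e)@u,(r-e)@v,"grip rel screw (want -84)",(r-sx)@u,(r-sx)@v,"screw",sx)
for a,b in(([250,117],[470,30]),([247,124],[335,84])):
    q=f([a,b],131);d=q[1]-q[0];print("bar yaw",np.arctan2(d[1],d[0]),np.linalg.norm(d))
E
```

```text
grip rel entry (want 24) 24.34405130760337 0.1550362360707318 grip rel screw (want -84) -83.46138468764596 -0.2713330604085442 screw [507.47452106  66.4519606 ]
bar yaw 0.6605294726256942 36.91924820760201
bar yaw 0.6979198681213493 15.078678127092331
```

>>> servo_tool:
  increments:
    - [[43,-1,0,0],[42.5,-1,0,0],[0,0,0,-0.149],[0,0,0,-0.149],[0,0,0,-0.149]]

```text
clock: 13.35
eef_pos: [504.3, 67.6, 171.8]
tcp_rot: [-0.002, 0.407, 0.914, -0.001]
force: [-0.1, 0.7, 0.5]
finger_gap: 0.502
finger_force: 0.0
```

>>> servo_tool:
  increments:
    - [[0,0,0,-0.149],[0,0,0,-0.149],[0,0,0,-0.149],[0,0,0,-0.149],[0,0,0,-0.149]]

```text
clock: 13.85
eef_pos: [504.4, 67.1, 171.8]
tcp_rot: [-0.002, 0.047, 0.999, 0.0]
force: [-0.0, 0.1, -0.6]
finger_gap: 0.499
finger_force: 0.0
```

>>> servo_tool:
  increments:
    - [[0,0,0,-0.149],[0,0,0,-0.149],[0,0,0,-0.149],[0,0,0,-0.149],[0,0,0,-0.149]]

```text
clock: 14.35
eef_pos: [504.4, 67.1, 171.8]
tcp_rot: [-0.002, -0.32, 0.947, 0.001]
force: [0.6, -0.4, 0.6]
finger_gap: 0.501
finger_force: 0.0
```

```bash
python3 - <<'E'
from h import *
togo(507.6,66.5,133.5,3.82)
c=look("wrist","w6");f=c["frame"]
x,y=proj(c,[507.6,66.5,131])[0].astype(int);x0,y0=x-70,max(0,y-70);print("axis px",x,y,"crop",x0,y0)
hsv=cv2.cvtColor(f,cv2.COLOR_BGR2HSV)
m=cv2.inRange(hsv,(22,120,120),(36,255,255));w=np.zeros_like(m);w[y0:y0+140,x0:x0+140]=m[y0:y0+140,x0:x0+140]
k=cv2.findNonZero(w).reshape(-1,2);P=plane(c,k,131)[:,:2].astype(np.float32);r=cv2.fitLine(P,2,0,.01,.01).ravel();print(len(k),k.mean(0),"yellow yaw",np.arctan2(r[1],r[0]),r[2:])
cv2.imwrite("pics/w6z.png",cv2.resize(f[y0:y0+140,x0:x0+140],None,fx=4,fy=4,interpolation=cv2.INTER_CUBIC))
E
```

```text
t 14.35 p [504.4  67.1 171.8] yaw -2.49 q6 -2.2 F [ 0.6 -0.4  0.6] gap 0.501
tool d [-2.2 -2.4 38.3] turn -0.027
axis px 315 226 crop 245 156
100 [314.89 210.79] yellow yaw 0.6984852 [499.20502   59.328552]
```

View pics/w6z.png

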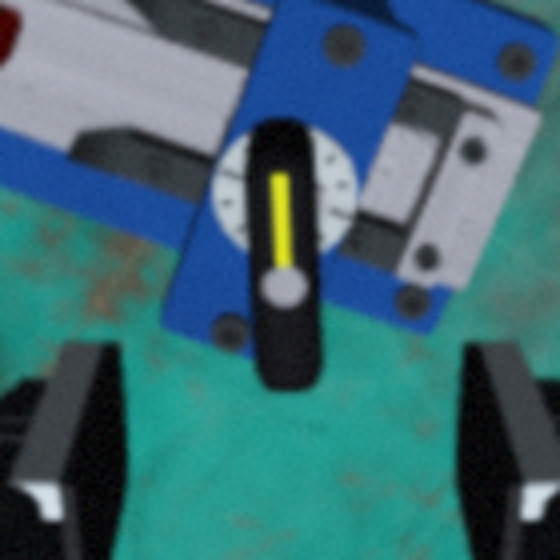

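The view shows the bar head aligned with the jaws, with its axis at crop (283,287) and its yellow mark tilted about 0.045 rad. The fingers are clear on both sides. I'll go down and grip.

>>> servo_tool:
  increments:
    - [[-2,-2.4,5,-0.045],[0,0,15,0],[0,0,15,0],[0,0,3.3,0],[0,0,0,0]]

```text
clock: 14.9
eef_pos: [507.2, 66.3, 133.5]
tcp_rot: [-0.002, -0.338, 0.941, 0.001]
force: [0.5, 0.3, 1.2]
finger_gap: 0.5
finger_force: 0.0
```

>>> servo_tool:
  increments:
    - [[0,0,0,0],[0,0,0,0],[0,0,0,0],[0,0,0,0],[0,0,0,0]]
  fingers: 0
  grip_force: 40

```text
clock: 15.4
eef_pos: [508.7, 66.3, 136.0]
tcp_rot: [0.0, -0.338, 0.941, -0.0]
force: [0.7, -0.5, -0.2]
finger_gap: 0.002
finger_force: 0.0
```

```bash
python3 - <<'E'
from h import *
togo(507.6,66.5,133.5,3.84);s=pose()[0];print(s["torque"],s["finger_force"])
E
```

```text
t 15.4 p [508.7  66.3 136. ] yaw -2.452 q6 -2.24 F [ 0.7 -0.5 -0.2] gap 0.002
tool d [0.7 0.9 2.5] turn -0.008
[0.04592557 0.05230132 0.00478811] 0.0
```

The fingers closed on nothing (gap 0.002). I'll check the geometry numerically before moving.

```bash
python3 - <<'E'
from h import *
sc=dict(np.load("scene0.npz"));sc["fish"]=False
for z in(30,82,101,131):print(z,proj(sc,[507.6,66.5,z]).round(1),proj(load("w6"),[507.6,66.5,z]).round(1),proj(load("w1"),[507.6,66.5,z]).round(1))
g=cv2.cvtColor(sc["frame"],cv2.COLOR_BGR2GRAY)
print(g[156:196:2,272:296:2])
c=look("wrist","w7");s=look("scene","s7")
hsv=cv2.cvtColor(c["frame"],cv2.COLOR_BGR2HSV);m=cv2.inRange(hsv,(22,120,120),(36,255,255));m[:130]=0;m[320:]=0;m[:,:240]=0;m[:,400:]=0
k=cv2.findNonZero(m);print("yellow",None if k is None else (len(k),k.reshape(-1,2).min(0),k.reshape(-1,2).max(0)))
y=np.array([499.2,59.3]);print("pred yellow",proj(c,np.r_[y,131]),"tcp",proj(c,[508,66.3,136]),"tip",proj(c,[508,66.3,110]))
E
```

```text
30 [[282.5 189.1]] [[316.2 187.1]] [[320.6 180. ]]
82 [[281.7 177. ]] [[316.1 203.6]] [[321.  190.6]]
101 [[281.4 172.5]] [[316.  211.5]] [[321.1 195.3]]
131 [[281. 165.]] [[315.9 226.6]] [[321.4 203.8]]
[[123 124 123 119 119 118 118 118 119 122 124 124]
 [121 123 121 117 115 116 118 119 121 121 121 124]
 [121 123 123 120 119 114 111 117 119 118 121 126]
 [125 126 123 122 118  88  70 102 122 123 125 128]
 [125 126 123 121 131  92  55  94 123 123 126 127]
 [124 123 120 116 111  65  52  94 123 125 126 125]
 [125 120 101  95  66  44  52  99 129 127 125 125]
 [127 119  82  53  45  48  76 109 110 114 124 126]
 [125 119  82  45  46  67  95  95  87  86 112 125]
 [127 122  93  56  68 106 140 106  86  82  91 112]
 [122 116 111 128 122 125 156 131  88  80  74  98]
 [105  95 105 149 157 152 149 120  73  64  65 102]
 [ 81  83  88 106 123 127  98  71  61  59  65 102]
 [ 77  83  87  82  76  70  74  74  62  60  66 100]
 [ 72  78  75  74  79  97 126 114  77  66  64  99]
 [ 65  65  71  99 114 139 152 125  84  75  66  89]
 [ 60  62  69  98 115 136 138 124  89  76  75  83]
 [ 58  60  64  79 107 141 157 161 138  87  77  78]
 [ 61  58  60  67  80 111 154 165 161 139  95  74]
 [ 70  59  66  89  83  78 113 157 165 161 150 131]]
yellow (130, array([320, 214], dtype=int32), array([324, 240], dtype=int32))
pred yellow [[321.31328606 227.9509488 ]] tcp [[320.93939049 250.94567803]] tip [[320.54173107 231.67628839]]
```

```bash
python3 - <<'E'
from h import *
c=load("w7");g=cv2.cvtColor(c["frame"],cv2.COLOR_BGR2GRAY)
np.set_printoptions(linewidth=200)
print(g[196:330:6,256:390:6])
togo(507.6,66.5,133.5,3.84);s=pose()[0];print(s["finger_force"],s["torque"])
E
```

```text
[[164  35  48  56  26 100 168 170  90  74  43  14  58  72  72  69  95  81  62 124 158 164 171]
 [ 70  46  49  62  52  57  34  48  92 156   6   3   9 192  69  69 173 174  66 114 104 175 145]
 [ 71  70  72  72  60  58  62  58 164 167  12  15   6 175 133  95 172 172 121 143 147 169 112]
 [ 82  70  71  73  69  70  64  60 201 150  20 135  21 188 190 169 171  83 165 171 174 140 115]
 [ 97  94  87  68  74  71  47  71 195 147  28 210  21 167 180 135 162 120 169 175 169 115 108]
 [103  99  96  85  96  90  44  74 175 149  24 211  24 196  59  56  40 166 171 169 140 118 107]
 [109  98  94  91  98 107  69  71  74 112  27 210  21  77  63  62 124  52 160 168 119 123 110]
 [111  97  91  95  97  70  71  69  69  55  24 208  21  72  71  70 158 138 172 123 113 113 110]
 [108  99  98 104 109  60  69  69  67  65  10  60  66  75  71  67  36  65 114 112 104 109 101]
 [106 121 114 114 101  70  54  28  63  65   8  63  66  43  43 104  69  83 118 113 107 103 113]
 [114 113 113 114 103 113   7  16  65  65  10  62  68  17  14  60 105 114 119 119 112 109 112]
 [111 114 114 117 120 112  15  18  63  69   9  61  66  
[... 538 characters left out ...]
15   8  15  12  11  49  24  16  15  17  15   7   9   8  11  22  19  15]
 [ 29   8  13   8   6  11  11   7   7  18  46  23  14  15  10  16   8  17  14  12  22  33  27]
 [ 24  34  15  12  14   5  14  17  14  22  51  30  19  13  15  12  15  14  14  14  28  22  27]
 [ 38  22  13  12  11  12  15  12  12  23  48  28  17  12  11  15  15  12   9   9  39  42  43]
 [ 39  16  14  14  40   7   8  12  13  30 111  55  18  12  10  17  21  22  10  17  28  41  42]
 [ 32   6   8  12  11  11  10  15  14  21 116  91  23  10  12   8  11  11  11  10  13  43  41]]
t 15.5 p [508.6  66.3 135.8] yaw -2.451 q6 -2.24 F [ 0.1 -0.  -0.2] gap 0.004
tool d [0.6 0.8 2.3] turn -0.008
0.0 [ 0.06325797 -0.02068664 -0.00170392]
```

The map shows the shut fingers (columns 304-336, rows 244-270) in front of and above the bar. The tips therefore seem higher than assumed, so I'll touch the bar top gently to calibrate.

>>> servo_tool:
  increments:
    - [[0,0,1,0],[0,0,0,0],[0,0,1,0],[0,0,0,0],[0,0,0,0]]

```text
clock: 16.0
eef_pos: [508.4, 66.3, 133.5]
tcp_rot: [-0.0, -0.338, 0.941, 0.0]
force: [0.1, 0.3, -0.1]
finger_gap: 0.002
finger_force: 0.0
```

>>> servo_tool:
  increments:
    - [[0,0,1,0],[0,0,1,0],[0,0,0,0],[0,0,0,0],[0,0,0,0]]

```text
clock: 16.5
eef_pos: [508.5, 66.3, 131.6]
tcp_rot: [0.0, -0.338, 0.941, 0.0]
force: [-0.2, -0.6, -0.5]
finger_gap: 0.003
finger_force: 0.0
```

```bash
python3 - <<'E'
from h import *
np.set_printoptions(linewidth=200)
c=load("w7");p=np.array([508.6,66.3]);x=np.array([np.cos(-2.451),np.sin(-2.451)])
for z in(101,106,111,116,121,126,131,136):print(z,"near tip",proj(c,np.r_[p+11*x,z]).round(1),"axis",proj(c,np.r_[p,z]).round(1),"bar end",proj(c,np.r_[507.6+22*x[0],66.5+22*x[1],z]).round(1), "far end",proj(c,np.r_[507.6-22*x[0],66.5-22*x[1],z]).round(1))
print("cam",ray(c,[[320,200]])[0])
s=cv2.Rodrigues(c["rvec"])[0]
g=cv2.cvtColor(c["frame"],cv2.COLOR_BGR2GRAY);print(g[226:276:3,296:346:2])
d=look("wrist","w8");h=cv2.cvtColor(d["frame"],cv2.COLOR_BGR2GRAY);print(h[226:290:3,296:346:2])
E
```

```text
101 near tip [[319.9 210.5]] axis [[319.8 226.8]] bar end [[321.2 192.6]] far end [[321.  256.3]]
106 near tip [[319.9 213.2]] axis [[319.9 229.8]] bar end [[321.3 195. ]] far end [[321.  259.9]]
111 near tip [[320.  216.1]] axis [[319.9 233. ]] bar end [[321.3 197.4]] far end [[321.1 263.7]]
116 near tip [[320.  219.1]] axis [[320.  236.4]] bar end [[321.4 200. ]] far end [[321.2 267.6]]
121 near tip [[320.1 222.3]] axis [[320.  239.9]] bar end [[321.5 202.7]] far end [[321.3 271.6]]
126 near tip [[320.1 225.6]] axis [[320.1 243.7]] bar end [[321.6 205.6]] far end [[321.3 275.9]]
131 near tip [[320.2 229.2]] axis [[320.2 247.6]] bar end [[321.8 208.6]] far end [[321.4 280.4]]
136 near tip [[320.3 232.9]] axis [[320.2 251.7]] bar end [[321.9 211.8]] far end [[321.5 285.1]]
cam [451.14113904  17.20069417 283.84695599]
[[ 68  74  72  96 175 153 159 149  28  26  24  42 177 211 134  30  24  13 106 196 197 141  59  55  63]
 [ 69  72  72  72  92 159 195 151  28  20  24  43 176 210 123  26  21  23 106 181 113  47  53  63  62]
 [ 69  71  74  74  74  75 110 112  22  20  27  41 176 210 125  28
[... 3047 characters left out ...]
  66  67  67  64  32  10  12  18  55  64  68  67  69  63  39   7  15   7  14  13]
 [ 13  15  22  60  79  91  96  96  92  48  19  20  21  68  95  96  96  89  68  44  11  14  13  11  11]
 [ 16  12  13  15  40  81 162 216 211 107  48  50  67 173 221 192 112  65  25   9  12  12  10  13  13]
 [ 13  16   9  16  13  13  16  83 190 115  50  50  73 182 132  33  14  15  13   9   9  16  15  10   9]
 [ 29  30  30  21  16  17  14  21 102 101  51  48  65 117  39  14   7  10  17  31  33  30  32  33  23]
 [ 34  26  19  14  17  13  11  12  17  35  50  53  48  23  15  10  13  12  12  14  25  33  36  29  14]
 [ 16  13  15  13   5  11  12  18  11  38  53  51  51  24  14  11  16   9  11  14  15  12  14  11  13]]
```

The fingertip edge sits at row 240 in both pictures. Geometrically that puts the tips slightly behind the reported TCP, so I'll keep descending shut, gently, to find the bar top by touch.

>>> servo_tool:
  increments:
    - [[0,0,1,0],[0,0,1,0],[0,0,1,0],[0,0,0,0],[0,0,0,0]]

```text
clock: 17.05
eef_pos: [508.5, 66.3, 128.6]
tcp_rot: [-0.0, -0.338, 0.941, 0.0]
force: [0.6, 0.2, -0.2]
finger_gap: -0.003
finger_force: 0.0
```

>>> servo_tool:
  increments:
    - [[0,0,1,0],[0,0,1,0],[0,0,1,0],[0,0,0,0],[0,0,0,0]]

```text
clock: 17.55
eef_pos: [508.7, 66.3, 126.2]
tcp_rot: [0.0, -0.338, 0.941, -0.0]
force: [-0.6, -0.2, 3.8]
finger_gap: 0.002
finger_force: 1.8
```

>>> servo_tool:
  increments:
    - [[0,0,1,0],[0,0,1,0],[0,0,0,0],[0,0,0,0],[0,0,0,0]]

```text
clock: 18.05
eef_pos: [509.1, 66.3, 126.1]
tcp_rot: [0.001, -0.338, 0.941, -0.0]
force: [-2.8, 0.4, 10.3]
finger_gap: -0.0
finger_force: 5.2
```

Contact at TCP z = 126.3, so the tips lie about 5 mm behind the reported TCP. I'll raise, open, go down to TCP 108.5 and grip.

>>> servo_tool:
  increments:
    - [[0,0,-5,0],[0,0,-5,0],[0,0,0,0],[0,0,0,0],[0,0,0,0]]
  fingers: 45

```text
clock: 18.55
eef_pos: [508.2, 66.3, 133.0]
tcp_rot: [-0.0, -0.338, 0.941, 0.0]
force: [0.1, -0.2, -0.1]
finger_gap: 0.451
finger_force: 0.0
```

>>> servo_tool:
  increments:
    - [[0.5,0.5,6,0],[0,0,6,0],[0,0,6,0],[0,0,6,0],[0,0,0,0]]

```text
clock: 19.05
eef_pos: [506.8, 66.3, 108.0]
tcp_rot: [-0.001, -0.338, 0.941, 0.001]
force: [0.5, 0.0, -0.3]
finger_gap: 0.451
finger_force: 0.0
```

>>> servo_tool:
  increments:
    - [[0,0,0,0],[0,0,0,0],[0,0,0,0],[0,0,0,0],[0,0,0,0]]
  fingers: 0
  grip_force: 40

```text
clock: 19.55
eef_pos: [507.4, 67.0, 110.0]
tcp_rot: [0.0, -0.338, 0.941, 0.001]
force: [-4.0, 3.6, 4.0]
finger_gap: 0.123
finger_force: 42.6
```

```bash
python3 - <<'E'
from h import *
togo(507.6,66.5,108.5,3.84);s=pose()[0];print(s["torque"],s["finger_force"],s["q"])
E
```

```text
t 19.55 p [507.4  67.  110. ] yaw -2.451 q6 -2.24 F [-4.   3.6  4. ] gap 0.123
tool d [ 0.2 -0.5  1.5] turn -0.008
[ 0.57545499  0.61745506 -0.11911659] 42.556689977645874 [ 1.95908330e-02  5.55772313e-02  1.63705720e+00  1.35391150e-03
  1.44938781e+00 -2.24188041e+00]
```

The bar is gripped (gap 0.123, 42 N). Next I relieve the side load and turn clockwise, following the screw down.

>>> servo_tool:
  increments:
    - [[0,1.2,0,0],[0,0,0.18,0.14],[0,0,0.18,0.14],[0,0,0.18,0.14],[0,0,0,0]]

```text
clock: 20.05
eef_pos: [507.2, 67.2, 109.4]
tcp_rot: [0.0, -0.135, 0.991, -0.0]
force: [-2.7, 2.3, 3.1]
finger_gap: 0.127
finger_force: 42.5
```

```bash
cat > st.py <<'E'
from h import *
s,p,a=pose();print("t",round(s["clock"],2),p.round(1),"yaw",round(a,3),"joint~",round((1.855-a+np.pi/2)%np.pi-np.pi/2,3),"F",s["force"].round(1),"T",s["torque"].round(2),"gap",round(s["finger_gap"],3),s["finger_force"].round(1),"Ft",(s["force"][:2]@np.array([[np.cos(a),np.sin(a)],[np.sin(a),-np.cos(a)]])).round(1))
E
python3 st.py
```

```text
Traceback (most recent call last):
  File "st.py", line 2, in <module>
    s,p,a=pose();print("t",round(s["clock"],2),p.round(1),"yaw",round(a,3),"joint~",round((1.855-a+np.pi/2)%np.pi-np.pi/2,3),"F",s["force"].round(1),"T",s["torque"].round(2),"gap",round(s["finger_gap"],3),s["finger_force"].round(1),"Ft",(s["force"][:2]@np.array([[np.cos(a),np.sin(a)],[np.sin(a),-np.cos(a)]])).round(1))
                                                                                                                                                                                                             ^^^^^^^^^^^^^^^^^^^^^^^
AttributeError: 'float' object has no attribute 'round'
```

>>> servo_tool:
  increments:
    - [[0,0,0.18,0.14],[0,0,0.18,0.14],[0,0,0.18,0.14],[0,0,0.18,0.14],[0,0,0.18,0.14]]

```text
clock: 20.55
eef_pos: [507.1, 67.3, 108.6]
tcp_rot: [0.0, 0.214, 0.977, 0.0]
force: [-2.2, 2.0, 4.0]
finger_gap: 0.127
finger_force: 42.6
```

>>> servo_tool:
  increments:
    - [[0,0,0.18,0.14],[0,0,0.18,0.14],[0,0,0.18,0.14],[0,0,0,0],[0,0,0,0]]

```text
clock: 21.05
eef_pos: [507.1, 67.3, 108.0]
tcp_rot: [0.0, 0.41, 0.912, 0.0]
force: [-2.5, 1.6, 5.1]
finger_gap: 0.13
finger_force: 42.8
```

```bash
sed -i 's/s\["finger_force"\].round(1)/s["finger_force"]/; s/%np.pi-np.pi\/2,3)/%np.pi-np.pi\/2,3)/' st.py; sed -i 's/round((1.855-a+np.pi\/2)%np.pi-np.pi\/2,3)/round((1.855-a+2.6)%np.pi-2.6,3)/' st.py; python3 st.py
```

```text
t 21.05 [507.1  67.3 108. ] yaw 2.296 joint~ -0.441 F [-2.5  1.6  5.1] T [ 0.45  0.79 -0.01] gap 0.13 42.79015123844147 Ft [ 2.9 -0.8]
```

>>> servo_tool:
  increments:
    - [[0,0,0.13,0.1],[0,0,0.13,0.1],[0,0,0.13,0.1],[0,0,0.1,0.07],[0,0,0,0]]

```text
clock: 21.55
eef_pos: [507.0, 67.4, 107.5]
tcp_rot: [-0.0, 0.572, 0.82, 0.0]
force: [-2.2, 3.1, 5.1]
finger_gap: 0.124
finger_force: 42.8
```

```bash
python3 st.py
```

```text
t 21.55 [507.   67.4 107.5] yaw 1.924 joint~ -0.069 F [-2.2  3.1  5.1] T [ 0.52  0.71 -0.06] gap 0.124 42.7930748462677 Ft [ 3.6 -1. ]
```

>>> servo_tool:
  increments:
    - [[0,0,0.06,0.05],[0,0,0.06,0.05],[0,0,0,0],[0,0,0,0],[0,0,0,0]]

```text
clock: 22.05
eef_pos: [507.0, 67.5, 107.4]
tcp_rot: [-0.0, 0.612, 0.791, 0.0]
force: [-3.5, 3.4, 5.0]
finger_gap: 0.129
finger_force: 42.8
```

```bash
python3 st.py
```

```text
t 22.05 [507.   67.5 107.4] yaw 1.826 joint~ 0.029 F [-3.5  3.4  5. ] T [ 0.51  0.78 -0.04] gap 0.129 42.79358983039856 Ft [ 4.1 -2.6]
```

>>> servo_tool:
  increments:
    - [[0,0,0.06,0.05],[0,0,0.06,0.05],[0,0,0,0],[0,0,0,0],[0,0,0,0]]

```text
clock: 22.55
eef_pos: [507.0, 67.5, 107.3]
tcp_rot: [-0.0, 0.65, 0.76, 0.0]
force: [-3.4, 2.7, 4.6]
finger_gap: 0.132
finger_force: 42.8
```

```bash
python3 st.py
```

```text
t 22.55 [507.   67.5 107.3] yaw 1.726 joint~ 0.129 F [-3.4  2.7  4.6] T [0.53 0.8  0.17] gap 0.132 42.822550535202026 Ft [ 3.2 -2.9]
```

>>> servo_tool:
  increments:
    - [[0,0,0,0.05],[0,0,0,0.05],[0,0,0,0],[0,0,0,0],[0,0,0,0]]

```text
clock: 23.05
eef_pos: [507.2, 67.6, 107.4]
tcp_rot: [0.0, 0.686, 0.728, 0.0]
force: [-2.9, 2.0, 4.5]
finger_gap: 0.129
finger_force: 62.9
```

```bash
python3 st.py
```

```text
t 23.05 [507.2  67.6 107.4] yaw 1.631 joint~ 0.224 F [-2.9  2.   4.5] T [0.54 0.62 1.5 ] gap 0.129 62.90518881753087 Ft [ 2.1 -2.8]
```

>>> servo_tool:
  increments:
    - [[0,0,0,0.05],[0,0,0,0.05],[0,0,0,0],[0,0,0,0],[0,0,0,0]]

```text
clock: 23.55
eef_pos: [507.6, 66.6, 107.7]
tcp_rot: [0.002, 0.721, 0.693, -0.0]
force: [-2.9, 0.3, 5.6]
finger_gap: 0.125
finger_force: 99.6
```

```bash
python3 st.py
```

```text
t 23.55 [507.6  66.6 107.7] yaw 1.531 joint~ 0.324 F [-2.9  0.3  5.6] T [-0.    0.56  1.91] gap 0.125 99.62968982756138 Ft [ 0.2 -2.9]
```

The foot is firmly seated: the torque jumped to 1.5–1.9 Nm at about the expected joint value. Now I back off a quarter turn.

>>> servo_tool:
  increments:
    - [[0,0,0,-0.1],[0,0,0,-0.1],[0,0,-0.18,-0.14],[0,0,-0.18,-0.14],[0,0,-0.18,-0.14]]

```text
clock: 24.05
eef_pos: [507.4, 67.2, 107.9]
tcp_rot: [0.0, 0.475, 0.88, 0.0]
force: [-3.3, 2.1, 4.2]
finger_gap: 0.13
finger_force: 42.6
```

>>> servo_tool:
  increments:
    - [[0,0,-0.18,-0.14],[0,0,-0.18,-0.14],[0,0,-0.18,-0.14],[0,0,-0.18,-0.14],[0,0,-0.18,-0.14]]

```text
clock: 24.55
eef_pos: [507.7, 67.2, 108.8]
tcp_rot: [0.001, 0.145, 0.989, 0.0]
force: [-1.7, 2.2, 3.8]
finger_gap: 0.134
finger_force: 42.6
```

>>> servo_tool:
  increments:
    - [[0,0,-0.18,-0.14],[0,0,-0.18,-0.14],[0,0,-0.18,-0.14],[0,0,-0.18,-0.14],[0,0,0,0]]

```text
clock: 25.05
eef_pos: [507.7, 67.5, 109.5]
tcp_rot: [0.001, -0.131, 0.991, 0.0]
force: [-2.2, 2.7, 4.4]
finger_gap: 0.128
finger_force: 42.6
```

```bash
python3 st.py; python3 - <<'E'
from h import *
c=look("wrist","w9");hsv=cv2.cvtColor(c["frame"],cv2.COLOR_BGR2HSV)
m=cv2.inRange(hsv,(22,120,120),(36,255,255));m[:180]=0;m[300:]=0;m[:,:240]=0;m[:,400:]=0
k=cv2.findNonZero(m).reshape(-1,2);P=plane(c,k,131)[:,:2].astype(np.float32);r=cv2.fitLine(P,2,0,.01,.01).ravel();print(len(k),k.min(0),k.max(0),"yellow yaw",np.arctan2(r[1],r[0]),r[2:])
m=cv2.inRange(hsv,(0,130,80),(8,255,255))|cv2.inRange(hsv,(172,130,80),(180,255,255))
u=np.array([np.cos(1.855),np.sin(1.855)]);g=np.array([507.6,66.5])-84*u;print("pred grip top",proj(c,np.r_[g,78]))
for q in cv2.findContours(m,0,2)[0]:
    if cv2.contourArea(q)>60:
        q=q.reshape(-1,2);P=plane(c,q,78)[:,:2].astype(np.float32);b=cv2.minAreaRect(P);print(q.mean(0),b,(np.array(b[0])-[507.6,66.5])@u,(np.array(b[0])-[507.6,66.5])@[u[1],-u[0]])
E
```

```text
t 25.05 [507.7  67.5 109.5] yaw -2.879 joint~ -1.55 F [-2.2  2.7  4.4] T [0.57 0.3  0.03] gap 0.128 42.5930392742157 Ft [1.5 3.2]
183 [316 234] [321 264] yellow yaw 0.2659837 [496.6335  63.4605]
pred grip top [[192.06100072 228.32494172]]
[512.15833333 304.45833333] ((541.0330810546875, 249.4228057861328), (39.50203323364258, 62.326881408691406), 52.623809814453125) 166.21049444359807 83.38222425850263
[199.66666667 220.94117647] ((528.6179809570312, -12.750642776489258), (16.318187713623047, 36.30310821533203), 20.30971908569336) -81.96482044000585 -2.0464882688245893
```

>>> servo_tool:
  increments:
    - [[0,0,-0.3,0],[0,0,0,0],[0,0,0,0],[0,0,0,0],[0,0,0,0]]

```text
clock: 25.6
eef_pos: [507.5, 67.4, 109.5]
tcp_rot: [0.001, -0.13, 0.992, 0.0]
force: [-0.0, 3.5, 3.0]
finger_gap: 0.126
finger_force: 42.4
```

```bash
python3 st.py; python3 - <<'E'
from h import *
u=np.array([np.cos(1.855),np.sin(1.855)])
for t in("w5","w9"):
    c=load(t);hsv=cv2.cvtColor(c["frame"],cv2.COLOR_BGR2HSV)
    m=cv2.inRange(hsv,(0,130,190),(8,255,255))|cv2.inRange(hsv,(172,130,190),(180,255,255))
    for q in cv2.findContours(m,0,2)[0]:
        if cv2.contourArea(q)>60:
            q=q.reshape(-1,2);P=plane(c,q,78)[:,:2].astype(np.float32);b=cv2.minAreaRect(P);d=np.array(b[0])-[507.6,66.5];print(t,q.mean(0).round(),b[1:],d@u,d@[u[1],-u[0]])
E
```

```text
t 25.6 [507.5  67.4 109.5] yaw -2.882 joint~ -1.547 F [-0.   3.5  3. ] T [ 0.76 -0.2  -0.  ] gap 0.126 42.44212031364441 Ft [-0.9  3.4]
w5 [313. 193.] ((11.837037086486816, 30.546354293823242), 15.781951904296875) -83.34796353012955 -0.2873278154958925
w9 [194. 228.] ((11.398686408996582, 31.57844352722168), 16.13420295715332) -83.53724268700529 -0.9297068744532027
```

```bash
python3 -c "
from cell import *
print(hand_in())"
```

```text
the job is handed in; nothing more can be done
None
```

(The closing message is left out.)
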